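Peel a stuck tray off the stack and hold it up

TASK

Someone left a steel bush in the top one of the nested blue trays: lift it out and stand it upright, all of it on the green mat. The top tray is stuck in the stack, so peel it off by its orange tab: raise that corner first, with the opposite corner still resting in place, until the white catches let go, and only then lift the whole tray away. Finish while holding it up by the tab, level and still, about 20 cm above the table; leave the lower trays and the black box where they stand.

Things in the scene. Friction and masses are not known exactly. Their poses are not given: they have to be found in the camera images.
- stack: Lower stack, loose, 1.7 kg: steel base plate and three nested blue trays, 140 mm square, uppermost rim 58 mm above the table. Origin: centre of the underside, z up, x and y along the sides. At its (-x,+y) and (+x,-y) corners, 104 mm out, white sprung catches (tops 79 mm up) bite over the top tray; each yields at 3 to 6 N when its corner of the top tray has risen 5 mm (tab corner: 10 mm).
- tray: Loose top tray, blue, about 0.15 kg, 140 mm square, 26 mm deep, nested in the stack, axes along the stack's. Origin: centre of its floor's underside, 44 mm above the stack's origin when seated. Inner floor 3 mm, rim top 26 mm above its origin; tapered, so it tilts out freely. Its feet, 80 mm from the centre, rest on the rim below between nibs 4 mm high.
- tray_tab (a point): Centre of the orange tab standing upright on the tray's (-x,-y) corner, 84 mm from the tray's centre, 42 mm above its origin. A plate 10 mm thick along the tray's diagonal (the line to tray_far), 26 mm wide across it, from 16 mm below (the rim) to 14 mm above this point. Grip it across the 10 mm, fingers closing along the diagonal. Axes as the tray's.
- tray_far (a point): Top of the rim at the opposite (+x,+y) corner of the tray, 86 mm from its centre, 26 mm above its origin. While peeled, the tray hinges about the foot below this point: its outer bottom edge is 12 mm straight below, the hinge line level and square to the diagonal. Axes as the tray's.
- bush: Dark steel bush, an upright tube 42 mm in outer diameter and 62 mm high, 0.24 kg (varies), standing on the tray's inner floor near its middle. Origin: centre of its underside, z up its axis.
- mat: Green plastic mat, 120 mm square, 3 mm thick, fixed on the table, to the left or to the right of the stack. Origin: centre of its underside, x and y parallel to its sides.
- black_box: Black plastic box 122 x 152 x 54 mm, a bystander on the other side of the stack from the mat. Origin: centre of its underside.

How it is judged:
By the outcome, as a careful person would: the job done as asked, in the order asked, and still so for the second after the job is handed in, while the arm keeps its last pose, push and grip.
It also fails if it takes over 58 s, if anything falls off the work surface, if the arm or the gripper's body presses on something with over 40 N, if the wrist force passes 120 N, or if a joint passes its speed limit or range.

ROBOT

A 6-joint arm with a two-finger parallel gripper is mounted at the origin on a cart in front of the work surface, level with it; the furniture and walls round the work are solid. World frame = base frame: x ahead of the robot, y to its left, z up, the work surface at z = 0. Lengths are in mm, angles in rad, forces in N, time in s.
With the tool pointing down it reaches from about 300 to 775 mm from the base axis. Payload 14.6 kg.
Tool frame: the origin (TCP) lies at the very end of the fingers, on their centre line; the grasp point (between the pads) lies 19 mm behind it; z points along the fingers, y is the line along which they close (so a half turn about z gives the same grasp; the last joint's range is limited). The gripper opens to 94 mm and grips with 3 to 60 N. Pads are 16 mm wide; open, the fingers measure 119 mm over their backs; the gripper's body (75 mm by 177 mm) begins 78 mm behind the grasp point.
Start: joints at [-1.386, 0.3, 1.521, -0, 1.321, -0.067], TCP at [137.025, -532.648, 205.446] pointing down, gripper open.
Joint ranges: [-3.03, 3.03], [-0.79, 2.21], [0.23, 2.52], [-1.04, 4.18], [0, 3.07], [-2.55, 2.55]. Speed limits (rad/s): [2.22, 2.22, 2.57, 3.14, 3.14, 3.14].

INTERFACE

Orientations are given as [roll, pitch, yaw] about the fixed x, y, z axes, in that order (R = Rz(yaw) Ry(pitch) Rx(roll)).
In Python, from cell import manip gives the robot as it stands.
- The arm moves only by the tool servo_tool, never from a script. Its argument "motion" is a list that holds one entry, the list of rows, each a list of 7 numbers: the shift along the world's x, y, z as a fraction of full scale, then the turn, a rotation vector about the world's x, y, z as a fraction of full scale, then the closure, from 0 (fully open) to 1 (shut). In form: [[[x, y, z, rx, ry, rz, gripper], ...]]. A call has 1 to 10 rows; each row is the pose to reach, as a shift and turn from the pose commanded when the call began, turning the shorter way round; what a row does not reach only later rows make up. Full scale, the value 1, is 0.5 m for a shift and pi rad for a turn. A row lasts 1/10 s, in which the tool goes at most 50 mm and 8.59 degrees, less where a joint would pass 70% of its speed; a pose out of reach is approached as far as the arm can. A call with a number of a shift or a turn outside -1 to 1 is refused whole. A call with a gripper value outside its range is refused whole. The fingers move at their own pace and stop on an object; "newtons" is the grip in N (left out, the last holds). Time passes only in rows, so rows that repeat a pose let the fingers close. It gives the time, the measured TCP pose, the force, the opening and the grip force at its end, in the units of the state.
- manip.read_state(): the state, without advancing time (a new reading comes with each control period).
- manip.camera(name): name is "side" or "top" or "wrist"; returns a dict with "frame" (480x640x3 uint8, red, green, blue), "range_z" (480x640 float32, mm along the optical axis (not along the pixel's ray), 0 where there is no reading), "vfov" (degrees; the focal length in pixels is half the picture's height over the tangent of half this angle, whatever the lens; pixels are square), "cx", "cy" (the principal point, pixels), "cam_to_world" (4x4, takes a point from camera to world coordinates). Camera axes: x right, y down, z forward; pixel columns grow to the right and rows downward; lengths in mm; the calibration is good to about 2 mm. A picture is of the moment at which its call begins.
- manip.sign_off(): hands the job in; it is judged then, once.
The state is a dict: "clock": time; "joints": joint angles; "qd": joint speeds; "effort": joint torques, N m; "eef_pos": TCP position; "eef_rot": TCP orientation; "wrist_force": force on the tool from outside, world axes, zero at the start; "moment": the same for the moment, N m; "finger_gap": finger opening in mm; "finger_force": force on a finger pad.
Only numpy, scipy, OpenCV 4.12 (cv2) and the standard library are available. Lean on these libraries where they do the work, as an engineer would, in place of code of your own. Each camera call takes 0.05 s, during which the arm holds its last target. There are 200 camera calls.

## Working session

There is one attempt and no reset: what is moved stays moved. The work goes in short steps, Python scripts to look and compute and a tool call to move; the robot and the scene stay as the last step left them, time stands still between calls to the robot, and variables do not carry over. Pictures are saved under pics/ and viewed, at most 10 in all, crops included, and the job is handed in when it is done.

Besides the shell and the picture viewer there is one more tool, called by a JSON object that holds its "op" and its "data", one argument or row to a line. servo_tool: Moves the arm, as the interface text tells. Its arguments: {"type":"object","properties":{"motion":{"type":"array"},"newtons":{"type":"number"}},"required":["motion"]}

```bash
mkdir -p pics; cat > h.py <<'E'
import numpy as np, cv2
from cell import manip
def cam(n):
    c=manip.camera(n); c['f']=240/np.tan(np.radians(c['vfov'])/2); c['T']=np.array(c['cam_to_world']); return c
def cloud(c):
    z=c['range_z'].astype(float); v,u=np.mgrid[0:480,0:640]
    P=np.stack([(u-c['cx'])/c['f']*z,(v-c['cy'])/c['f']*z,z],-1)
    W=P@c['T'][:3,:3].T+c['T'][:3,3]; W[z<=0]=np.nan; return W
def save(n,img): cv2.imwrite('pics/'+n,cv2.cvtColor(img,cv2.COLOR_RGB2BGR))
E
python3 - <<'E'
from h import *
s=manip.read_state();print({k:np.round(v,3) for k,v in s.items()})
a=cam('side');b=cam('top')
for n,c in (('side',a),('top',b)):
    print(n,c['f'],np.round(c['T'],3).tolist()); np.savez(n+'.npz',W=cloud(c),F=c['frame'])
img=np.vstack([a['frame'],b['frame']])
save('top0.png',b['frame']);save('side0.png',a['frame'])
E
```

```text
{'clock': np.float64(0.0), 'joints': array([-1.386,  0.3  ,  1.522,  0.   ,  1.321, -0.067]), 'qd': array([-0.001,  0.   ,  0.   , -0.002,  0.   , -0.001]), 'effort': array([ 2.0000e-03, -5.3180e+01, -3.5274e+01,  7.1000e-02,  2.4000e-02,
       -0.0000e+00]), 'eef_pos': array([ 136.969, -532.399,  204.885]), 'eef_rot': array([-3.14 , -0.   ,  0.252]), 'wrist_force': array([-0.943,  0.033, -0.405]), 'moment': array([0.013, 0.027, 0.029]), 'finger_force': np.float64(0.0), 'finger_gap': np.float64(94.125)}
side 563.1505106252871 [[-0.975, -0.153, 0.161, 307.978], [-0.222, 0.67, -0.708, 953.436], [0.0, -0.726, -0.687, 931.426], [0.0, 0.0, 0.0, 1.0]]
top 537.2365591107679 [[0.024, -0.988, 0.15, 323.276], [-0.999, -0.02, 0.028, 59.061], [-0.025, -0.151, -0.988, 1274.806], [0.0, 0.0, 0.0, 1.0]]
```

View pics/top0.png

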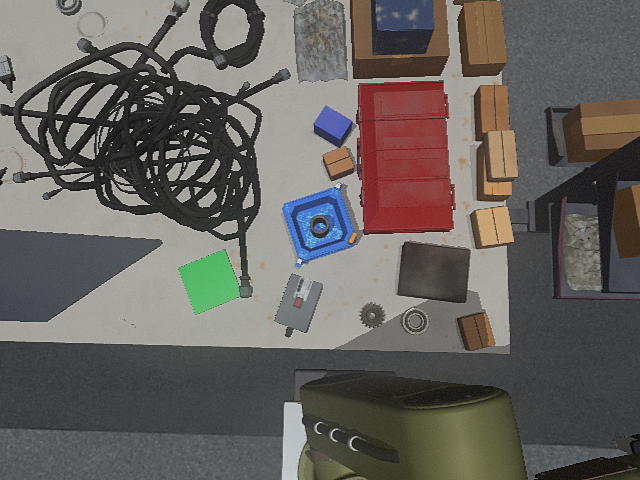

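View pics/side0.png

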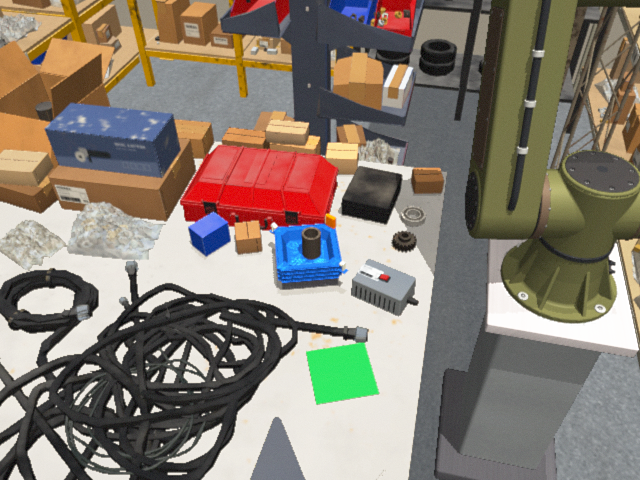

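The top view shows the stack at about (320,225), the bush at (320,226), the orange tab at (352,239), white catches at (340,187) and (300,262), the mat at (210,281) and the black box at (434,271). A red case at (405,155) stands close to the tab side. The side view shows the tab at (331,219), the bush at (312,241) and the mat at (342,373). Next I'll locate them.

```bash
cat > m.py <<'E'
from h import *
for n in ('top','side'):
    d=np.load(n+'.npz');W,F=d['W'],d['F'];H=cv2.cvtColor(F,cv2.COLOR_RGB2HSV).astype(int);h,s,v=H[...,0],H[...,1],H[...,2]
    roi=(W[...,0]>150)&(W[...,0]<800)&(abs(W[...,1])<450)
    print(n)
    g=roi&(h>50)&(h<70)&(s>150)&(v>120);P=W[g]
    r=cv2.minAreaRect(P[:,:2].astype(np.float32));print('mat',r,np.nanmedian(P[:,2]))
    b=roi&(h>98)&(h<112)&(s>120)&(abs(W[...,0]-470)<140)&(abs(W[...,1]-60)<140);P=W[b]
    print('blue',P.min(0),P.max(0))
    Q=P[(P[:,2]>60)]
    r=cv2.minAreaRect(Q[:,:2].astype(np.float32));print('rim',r,np.percentile(Q[:,2],[5,50,95]))
    o=roi&(h>8)&(h<18)&(s>200)&(v>180)&(W[...,2]>60)
    o&=np.hypot(W[...,0]-r[0][0],W[...,1]-r[0][1])<110
    P=W[o];print('tab',len(P),P.mean(0),P.min(0),P.max(0))
    near=np.hypot(W[...,0]-r[0][0],W[...,1]-r[0][1])<50
    k=near&(W[...,2]>88);P=W[k];print('bush',len(P),P.min(0),P.max(0),cv2.minEnclosingCircle(P[P[:,2]>P[:,2].max()-8][:,:2].astype(np.float32)))
    w=roi&(s<50)&(v>150)&(W[...,2]>60)&(W[...,2]<90)&(np.hypot(W[...,0]-r[0][0],W[...,1]-r[0][1])<120)
    print('white',np.round(W[w][::max(1,w.sum()//12)]))
    near=(np.hypot(W[...,0]-r[0][0],W[...,1]-r[0][1])<330)&(h<8)&(s>150)
    P=W[near&(W[...,2]>15)];print('red',P.min(0),P.max(0), cv2.minAreaRect(P[:,:2].astype(np.float32)))
E
python3 m.py
```

```text
top
mat ((447.02569580078125, 356.29278564453125), (59.90796661376953, 117.72328186035156), 24.15047264099121) 5.0010448831051235
blue [452.75687194   1.39579151  -1.56946084] [609.9552566  171.90350823 112.54514175]
rim ((545.1505126953125, 86.89299774169922), (151.35023498535156, 147.984619140625), 17.813241958618164) [64.00154325 71.62868678 75.76911082]
tab 2 [517.54816858  15.12392523 102.16542064] [510.97174345  11.96020286 100.91830775] [524.12459371  18.28764759 103.41253353]
bush 196 [522.57985618  65.2128561   88.04225563] [564.75806585 105.28197973 116.16608025] ((543.2631225585938, 84.75182342529297), 20.70707130432129)
white [[645.  47.  83.]
 [644.  45.  79.]
 [641.  49.  79.]
 [641.  42.  81.]
 [638.  45.  81.]
 [637.  47.  77.]
 [469. 131.  77.]
 [467. 131.  80.]
 [467. 124.  80.]
 [465. 129.  78.]
 [462. 133.  82.]
 [462. 126.  80.]]
red [ 504.5342214  -221.52829393   15.47478494] [862.95081301  15.63253596 120.88812161] ((678.9898681640625, -108.1461410522461), (233.10301208496094, 358.63983154296875), 87.6432876586914)
side
mat ((421.36541748046875, 345.60198974609
[... 330 characters left out ...]
.32271094  17.0221162   87.49077504] [507.29353578   9.9935978   74.91921935] [527.82310222  23.22900182  99.47434422]
bush 310 [522.89733921  63.97099432  88.23395505] [564.58588567 111.11210394 113.26176363] ((543.8241577148438, 86.7208251953125), 23.421348571777344)
white [[645.  42.  80.]
 [648.  48.  78.]
 [647.  51.  78.]
 [635.  43.  73.]
 [647.  46.  68.]
 [647.  48.  60.]
 [463. 130.  81.]
 [463. 133.  81.]
 [465. 135.  80.]
 [465. 135.  77.]
 [461. 130.  69.]
 [465. 134.  67.]
 [460. 132.  63.]]
red [ 365.4013611  -219.54900128   15.92397161] [865.92507069 137.18170751 118.53248174] ((577.739501953125, -71.81582641601562), (297.36419677734375, 516.7615356445312), 74.90473175048828)
```

{"op": "servo_tool", "data": {
  "motion": [
    [[0.1, 0.15, 0.19, 0, 0, 0.05, 0], [0.2, 0.3, 0.19, 0, 0, 0.09, 0], [0.3, 0.45, 0.19, 0, 0, 0.14, 0], [0.4, 0.6, 0.19, 0, 0, 0.19, 0], [0.48, 0.72, 0.19, 0, 0, 0.24, 0], [0.54, 0.82, 0.19, 0, 0, 0.28, 0], [0.6, 0.9, 0.19, 0, 0, 0.33, 0], [0.64, 0.97, 0.19, 0, 0, 0.38, 0], [0.66, 1, 0.19, 0, 0, 0.43, 0], [0.66, 1, 0.19, 0, 0, 0.47, 0]]
  ]
}}

```text
clock: 1.1
eef_pos: [401.7, -131.4, 295.2]
eef_rot: [3.141, 0.0, 1.734]
wrist_force: [-0.3, -0.5, 0.5]
finger_gap: 93.8
finger_force: 0.0
```

{"op": "servo_tool", "data": {
  "motion": [
    [[0.05, 0.08, 0, 0, 0, 0.05, 0], [0.1, 0.16, 0, 0, 0, 0.09, 0], [0.14, 0.22, 0, 0, 0, 0.14, 0], [0.156, 0.238, 0, 0, 0, 0.19, 0], [0.156, 0.238, 0, 0, 0, 0.24, 0], [0.156, 0.238, 0, 0, 0, 0.28, 0], [0.156, 0.238, 0, 0, 0, 0.31, 0], [0.156, 0.238, 0, 0, 0, 0.31, 0], [0.156, 0.238, 0, 0, 0, 0.31, 0]]
  ]
}}

```text
clock: 2.0
eef_pos: [479.1, -14.4, 294.9]
eef_rot: [-3.141, -0.0, 2.699]
wrist_force: [-0.0, -0.8, -0.5]
finger_gap: 94.1
finger_force: 0.0
```

```bash
python3 - <<'E'
from h import *
s=manip.read_state();print({k:np.round(v,3) for k,v in s.items() if k in('clock','joints','eef_pos','eef_rot')})
c=cam('wrist');print(np.round(c['T'],3).tolist(),c['f'],c['cx'],c['cy']);np.savez('w1.npz',W=cloud(c),F=c['frame']);save('w1.png',c['frame'])
d=np.load('w1.npz');W=d['W'];F=d['F']
for u,v in((320,240),(320,100)):print(W[v,u])
E
```

```text
{'clock': np.float64(2.0), 'joints': array([-0.106,  0.084,  1.571, -0.   ,  1.487, -1.235]), 'eef_pos': array([479.056, -14.375, 294.914]), 'eef_rot': array([-3.141, -0.   ,  2.699])}
[[0.429, 0.874, 0.227, 414.137], [0.903, -0.415, -0.106, 16.426], [0.001, 0.25, -0.968, 475.806], [0.0, 0.0, 0.0, 1.0]] 422.6203125837622 312.65546115180643 244.16940651354167
[ 5.24604979e+02 -2.60262565e+01  4.33368125e-01]
[385.32138005  39.31943801   2.42675623]
```

View pics/w1.png

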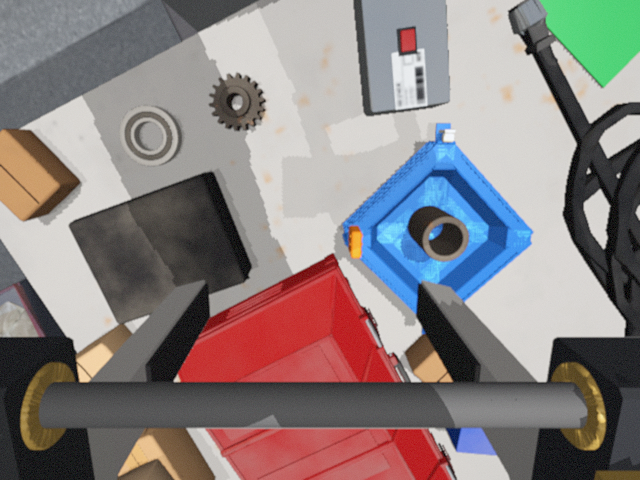

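The wrist view shows the tab at (355,242), the bush's top ring at (444,239), the far corner at (531,237) and a catch at (447,134). The mat corner is at the top right and the red case lies below the tab side.

```bash
cat > w.py <<'E'
import sys
from h import *
def ana(n):
    d=np.load(n);W,F=d['W'],d['F'];H=cv2.cvtColor(F,cv2.COLOR_RGB2HSV).astype(int);h,s,v=H[...,0],H[...,1],H[...,2]
    near=np.hypot(W[...,0]-545,W[...,1]-87)<115
    o=near&(h>8)&(h<20)&(s>180)&(v>150)&(W[...,2]>65);P=W[o];Q=P[P[:,2]>P[:,2].max()-5]
    print('tab',len(P),P.mean(0),'top',len(Q),Q.mean(0),cv2.minAreaRect(Q[:,:2].astype(np.float32)))
    P=W[near&(W[...,2]>101)&~o];print('bush z',np.percentile(P[:,2],[5,50,95]),cv2.minEnclosingCircle(P[:,:2].astype(np.float32)))
    b=near&(h>98)&(h<115)&(s>120);P=W[b&(W[...,2]>65)&(W[...,2]<74)]
    r=cv2.minAreaRect(P[:,:2].astype(np.float32));print('rim',r,np.median(P[:,2]),np.round(cv2.boxPoints(r)).tolist())
    w=near&(s<60)&(v>150)&(W[...,2]>72);print('white',w.sum(),np.round(W[w].mean(0)) if w.any() else '')
    g=(h>50)&(h<70)&(s>150)&(v>100);P=W[g]
    if len(P): print('mat',len(P),cv2.minAreaRect(P[:,:2][np.isfinite(P[:,0])].astype(np.float32)),np.nanmedian(P[:,2]))
ana(sys.argv[1])
E
python3 w.py w1.npz; python3 w.py top.npz
```

```text
tab 194 [514.18368471  11.62755646  99.07814863] top 147 [515.52859525  11.22036487 101.45435528] ((518.38330078125, 10.895136833190918), (8.442597389221191, 23.506502151489258), 65.79041290283203)
bush z [305.7032267  408.6692969  417.84960278] ((511.7347412109375, 53.05598449707031), 67.58560180664062)
rim ((554.8548583984375, 86.40498352050781), (140.38792419433594, 138.9315948486328), 19.47040367126465) 71.88382300114085 [[466.0, 129.0], [512.0, -2.0], [644.0, 44.0], [598.0, 175.0]]
white 475 [517.  82. 165.]
mat 3924 ((436.97393798828125, 326.05242919921875), (107.7808609008789, 77.10806274414062), 23.669391632080078) 4.894466453918909
tab 13 [515.08010962  12.94917708 101.72553449] top 7 [518.37645446  11.56364901 103.42553204] ((516.6865234375, 11.36579418182373), (5.574117183685303, 22.362703323364258), 72.6368179321289)
bush z [102.23046188 109.69606663 114.03817791] ((535.229248046875, 54.20444107055664), 52.75934982299805)
rim ((553.1287841796875, 86.57416534423828), (140.73912048339844, 139.35076904296875), 19.537538528442383) 71.0463691249447 [[464.0, 129.0], [510.0, -3.0], [643.0, 44.0], [596.0, 176.0]]
white 37 [550.  88.  80.]
mat 60 ((447.02569580078125, 356.29278564453125), (59.90796661376953, 117.72328186035156), 24.15047264099121) 5.0010448831051235
```

```bash
python3 - <<'E'
from h import *
for n in('w1','top','side'):
    d=np.load(n+'.npz');W,F=d['W'],d['F'];H=cv2.cvtColor(F,cv2.COLOR_RGB2HSV).astype(int);h,s=H[...,0],H[...,1]
    ok=np.isfinite(W[...,0])
    g=ok&(h>45)&(h<85)&(s>150)&(W[...,2]<15)&(W[...,0]>200);P=W[g];print(n,'mat',len(P),cv2.minAreaRect(P[:,:2].astype(np.float32)),np.median(P[:,2]))
    k=ok&(np.hypot(W[...,0]-550,W[...,1]-87)<45)&(W[...,2]>104)&(W[...,2]<116);P=W[k];print(' bush',len(P),np.median(P[:,2]),cv2.minEnclosingCircle(P[:,:2].astype(np.float32)))
    r=ok&((h<8)|(h>172))&(s>150)&(W[...,2]>10)&(np.hypot(W[...,0]-518,W[...,1]-11)<110);P=W[r]
    # tab frame: a outward along diagonal, b across
    a=np.radians(-115.5);e=np.array([np.cos(a),np.sin(a)]);f=np.array([-e[1],e[0]])
    q=P[:,:2]-[518.3,10.8];A=q@e;B=q@f
    i=np.argsort(np.hypot(q[:,0],q[:,1]))[:3];print(' red near',np.c_[P[i],A[i],B[i]].round())
    for lim in(10,20,30,45): m=(abs(B)<lim); print(lim,A[m].min() if m.any() else None,P[m,2].max() if m.any() else None)
E
```

```text
w1 mat 4819 ((414.9004211425781, 136.81185913085938), (463.9353942871094, 92.91207885742188), 78.14692687988281) 4.903649420895135
 bush 1012 110.55124687599911 ((546.0028076171875, 84.6076889038086), 21.20478630065918)
 red near [[517.   6.  84.   4.   1.]
 [515.   7.  84.   4.  -1.]
 [514.   8.  84.   5.  -2.]]
10 4.437624870607218 84.07582587144373
20 -7.641868794985266 344.6810121329438
30 -7.641868794985266 359.70331327522507
45 -9.359305144985697 412.2212854131961
top mat 60 ((581.3331298828125, 410.88714599609375), (354.3349304199219, 116.51170349121094), 21.929288864135742) 5.003253645621157
 bush 152 110.27520252046531 ((543.8193359375, 84.5986099243164), 21.194570541381836)
 red near [[518.   5. 101.   5.   2.]
 [506.  16.  91.   1. -13.]
 [505.  14. 100.   3. -14.]]
10 5.263672448974146 101.26314139579017
20 1.027503426064505 101.26314139579017
30 1.027503426064505 101.26314139579017
45 1.027503426064505 101.26314139579017
side mat 3184 ((430.5533447265625, -650.8482666015625), (2746.72607421875, 518.3436889648438), 80.15449523925781) 3.2988366583797983
 bush 151 108.23511760229644 ((543.8241577148438, 86.7208251953125), 23.421348571777344)
 red near [[522.  15.  75.  -6.   2.]
 [527.  14.  76.  -7.   7.]
 [541. -14.  58.  13.  31.]]
10 -6.533136118753939 75.59340082137248
20 -6.533136118753939 75.59340082137248
30 -6.533136118753939 75.59340082137248
45 -6.533136118753939 79.05069246379367
```

{"op": "servo_tool", "data": {
  "motion": [
    [[0.08, 0.12, -0.05, 0, 0, 0, 0], [0.132, 0.199, -0.1, 0, 0, 0, 0], [0.132, 0.199, -0.18, 0, 0, 0, 0], [0.132, 0.199, -0.26, 0, 0, 0, 0], [0.132, 0.199, -0.26, 0, 0, 0, 0]]
  ]
}}

```text
clock: 2.55
eef_pos: [542.5, 85.5, 159.3]
eef_rot: [-3.136, -0.009, 2.701]
wrist_force: [-0.3, -0.2, 0.7]
finger_gap: 94.2
finger_force: 0.0
```

```bash
python3 - <<'E'
from h import *
c=cam('wrist');W=cloud(c);np.savez('w2.npz',W=W,F=c['frame']);save('w2.png',c['frame'])
k=np.isfinite(W[...,0])&(np.hypot(W[...,0]-546,W[...,1]-86)<30)&(W[...,2]>102)&(W[...,2]<116);P=W[k];print(' bush',len(P),np.median(P[:,2]),cv2.minEnclosingCircle(P[:,:2].astype(np.float32)))
E
```

```text
bush 2395 110.44197104506495 ((545.722900390625, 84.81320190429688), 21.13412094116211)
```

View pics/w2.png

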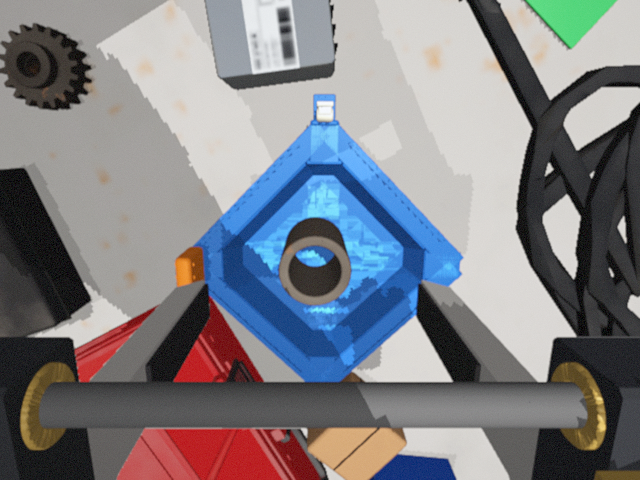

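The wrist view shows the bush's ring centred between the fingers at (316,268), with the tab at (190,267) clear of the left finger. I'll descend and grip.

{"op": "servo_tool", "data": {
  "motion": [
    [[0.001, 0, -0.08, 0, 0, 0, 0], [0.001, 0, -0.15, 0, 0, 0, 0], [0.001, 0, -0.172, 0, 0, 0, 0], [0.001, 0, -0.172, 0, 0, 0, 0], [0.001, 0, -0.172, 0, 0, 0, 0.6], [0.001, 0, -0.172, 0, 0, 0, 0.7], [0.001, 0, -0.172, 0, 0, 0, 0.7], [0.001, 0, -0.172, 0, 0, 0, 0.7], [0.001, 0, -0.172, 0, 0, 0, 0.7], [0.001, 0, -0.172, 0, 0, 0, 0.7]]
  ],
  "newtons": 25
}}

```text
clock: 3.6
eef_pos: [545.6, 85.2, 79.2]
eef_rot: [3.142, 0.0, 2.702]
wrist_force: [0.0, 0.7, -0.4]
finger_gap: 49.4
finger_force: 0.0
```

{"op": "servo_tool", "data": {
  "motion": [
    [[0, 0, 0, 0, 0, 0, 0.8], [0, 0, 0, 0, 0, 0, 0.8], [0, 0, 0, 0, 0, 0, 0.8], [0, 0, 0, 0, 0, 0, 0.8]]
  ]
}}

```text
clock: 4.0
eef_pos: [545.6, 85.1, 79.1]
eef_rot: [-3.142, -0.0, 2.702]
wrist_force: [-0.1, -0.9, 0.9]
finger_gap: 41.3
finger_force: 25.0
```

{"op": "servo_tool", "data": {
  "motion": [
    [[0, 0, 0.02, 0, 0, 0, 0.8], [0, 0, 0.06, 0, 0, 0, 0.8], [0, 0, 0.12, 0, 0, 0, 0.8], [0, 0, 0.18, 0, 0, 0, 0.8], [0, 0, 0.22, 0, 0, 0, 0.8], [-0.02, 0.05, 0.22, 0, 0, 0, 0.8], [-0.06, 0.13, 0.22, 0, 0, 0, 0.8], [-0.1, 0.21, 0.22, 0, 0, 0, 0.8], [-0.14, 0.29, 0.22, 0, 0, 0, 0.8], [-0.18, 0.37, 0.22, 0, 0, 0, 0.8]]
  ]
}}

```text
clock: 5.0
eef_pos: [454.4, 271.5, 189.6]
eef_rot: [3.141, 0.0, 2.702]
wrist_force: [1.1, 0.7, -2.9]
finger_gap: 41.5
finger_force: 25.0
```

```bash
python3 - <<'E'
from h import *
t=cam('top');c=cam('wrist');save('w3.png',np.hstack([cv2.resize(c['frame'],(400,300)),cv2.resize(t['frame'][160:400,140:460],(400,300))]))
for n,q in (('t',t),('w',c),('s',cam('side'))):
    H=cv2.cvtColor(q['frame'],cv2.COLOR_RGB2HSV).astype(int);m=(H[...,0]>45)&(H[...,0]<85)&(H[...,1]>150)
    if n=='t': m[:230]=0;m[:,:150]=0;m[330:]=0;m[:,300:]=0
    if n=='s': m[:330]=0;m[:,:280]=0;m[:,400:]=0
    v,u=np.nonzero(m);R=np.c_[(u-q['cx'])/q['f'],(v-q['cy'])/q['f'],np.ones(len(u))]@q['T'][:3,:3].T;o=q['T'][:3,3]
    P=o+R*((3-o[2])/R[:,2])[:,None];r=cv2.minAreaRect(P[:,:2].astype(np.float32));print(n,len(P),r,np.round(cv2.boxPoints(r)).tolist())
E
```

```text
t 22 ((449.82989501953125, 385.76641845703125), (22.232027053833008, 47.62268829345703), 26.59764862060547) [[429.0, 402.0], [451.0, 359.0], [470.0, 369.0], [449.0, 412.0]]
w 673 ((575.5088500976562, 292.0614929199219), (508.1914367675781, 333.2741394042969), 65.63362884521484) [[319.0, 129.0], [622.0, -8.0], [832.0, 455.0], [529.0, 592.0]]
s 3204 ((421.3398742675781, 345.3520812988281), (118.0164566040039, 118.47882843017578), 23.72559928894043) [[343.0, 376.0], [391.0, 267.0], [499.0, 315.0], [452.0, 423.0]]
```

View pics/w3.png

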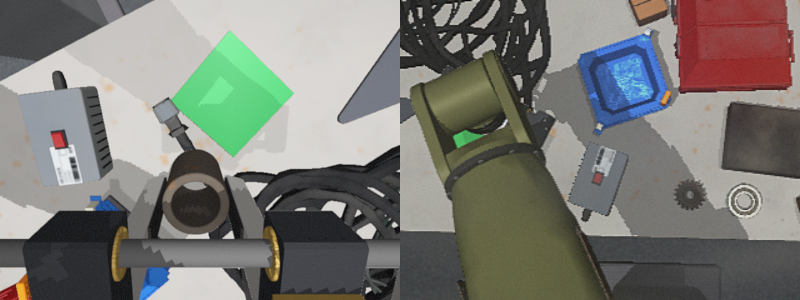

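{"op": "servo_tool", "data": {
  "motion": [
    [[-0.03, 0.07, 0, 0, 0, 0, 0.8], [-0.06, 0.13, -0.02, 0, 0, 0, 0.8], [-0.069, 0.151, -0.06, 0, 0, 0, 0.8], [-0.069, 0.151, -0.14, 0, 0, 0, 0.8], [-0.069, 0.151, -0.22, 0, 0, 0, 0.8], [-0.069, 0.151, -0.27, 0, 0, 0, 0.8], [-0.069, 0.151, -0.296, 0, 0, 0, 0.8], [-0.069, 0.151, -0.302, 0, 0, 0, 0.8], [-0.069, 0.151, -0.305, 0, 0, 0, 0.8], [-0.069, 0.151, -0.305, 0, 0, 0, 0.8]]
  ]
}}

```text
clock: 6.15
eef_pos: [421.9, 345.9, 37.8]
eef_rot: [3.14, 0.001, 2.702]
wrist_force: [0.0, -0.2, -2.1]
finger_gap: 41.4
finger_force: 25.0
```

{"op": "servo_tool", "data": {
  "motion": [
    [[0, 0, -0.002, 0, 0, 0, 0.8], [0, 0, -0.004, 0, 0, 0, 0.8], [0, 0, -0.004, 0, 0, 0, 0.8]]
  ]
}}

```text
clock: 6.45
eef_pos: [421.4, 345.8, 35.1]
eef_rot: [3.141, 0.001, 2.702]
wrist_force: [0.1, 0.6, -0.3]
finger_gap: 41.5
finger_force: 25.0
```

{"op": "servo_tool", "data": {
  "motion": [
    [[0, 0, 0, 0, 0, 0, 0.6], [0, 0, 0, 0, 0, 0, 0.4], [0, 0, 0, 0, 0, 0, 0.3], [0, 0, 0, 0, 0, 0, 0.3], [0, 0, 0.02, 0, 0, 0, 0.3], [0, 0, 0.08, 0, 0, 0, 0.3], [0, 0, 0.16, 0, 0, 0, 0.3], [0, 0, 0.24, 0, 0, 0, 0.3], [0, 0, 0.3, 0, 0, 0, 0.3], [0, 0, 0.3, 0, 0, 0, 0.3]]
  ]
}}

```text
clock: 7.45
eef_pos: [422.3, 346.6, 189.7]
eef_rot: [3.135, 0.004, 2.702]
wrist_force: [0.1, -0.2, -0.4]
finger_gap: 65.8
finger_force: 0.0
```

{"op": "servo_tool", "data": {
  "motion": [
    [[0.04, -0.09, 0, 0, 0, 0, 0.5], [0.08, -0.18, 0, 0, 0, 0, 0.5], [0.1, -0.27, 0, 0, 0, 0, 0.5], [0.12, -0.36, 0, 0, 0, 0, 0.5], [0.14, -0.45, 0, 0, 0, 0, 0.5], [0.16, -0.54, 0, 0, 0, 0, 0.5], [0.18, -0.63, 0, 0, 0, 0, 0.5], [0.193, -0.67, 0, 0, 0, 0, 0.5], [0.193, -0.67, 0, 0, 0, 0, 0.5]]
  ]
}}

```text
clock: 8.35
eef_pos: [517.8, 8.4, 184.2]
eef_rot: [-3.141, -0.0, 2.699]
wrist_force: [-0.3, 0.5, -0.1]
finger_gap: 47.1
finger_force: 0.0
```

```bash
python3 - <<'E'
from h import *
s=manip.read_state();print(s['eef_pos'],s['eef_rot'],s['finger_gap'])
c=cam('wrist');d=cam('side');W=cloud(c);np.savez('w4.npz',W=W,F=c['frame']);np.savez('s4.npz',W=cloud(d),F=d['frame'])
save('w4.png',np.hstack([cv2.resize(c['frame'],(480,360)),cv2.resize(d['frame'][180:420,240:440],(300,360))]))
W=cloud(d);k=(np.hypot(W[...,0]-421,W[...,1]-346)<50)&(W[...,2]>58)&(W[...,2]<72);P=W[k];print('bush',len(P),np.median(P[:,2]),cv2.minEnclosingCircle(P[:,:2].astype(np.float32)))
E
python3 w.py w4.npz; python3 w.py s4.npz
```

```text
[517.76827886   8.35553401 184.20258114] [-3.14116270e+00 -4.79939931e-04  2.69902453e+00] 47.08181627796245
bush 242 64.09760637060532 ((420.55328369140625, 347.8135681152344), 21.946035385131836)
tab 533 [516.93123681  11.70892762  99.61372173] top 448 [518.62457236  10.88844642 101.50707437] ((518.7470703125, 11.28776741027832), (9.16811466217041, 24.566455841064453), 64.50575256347656)
bush z [223.44723486 300.49400419 307.69994315] ((514.2072143554688, 34.49464797973633), 55.204925537109375)
rim ((555.0390625, 87.09249114990234), (140.8218536376953, 140.1298065185547), 19.87657356262207) 71.80074986694862 [[465.0, 129.0], [513.0, -3.0], [645.0, 45.0], [597.0, 177.0]]
white 440 [495. 102. 131.]
mat 152 ((472.436767578125, 304.5992126464844), (19.882781982421875, 8.80817699432373), 25.39607810974121) 4.664444769247893
tab 96 [516.20808342  16.35735549  88.64084339] top 21 [515.424771    16.2309627   99.58244726] ((516.7178955078125, 13.65530014038086), (12.859914779663086, 24.47359848022461), 61.452667236328125)
bush z [232.1011782  427.98041729 505.57168588] ((506.9434814453125, 47.670108795166016), 80.24580383300781)
rim ((553.5751953125, 88.49217987060547), (139.21975708007812, 143.5110321044922), 19.598068237304688) 70.13295339567344 [[464.0, 133.0], [512.0, -2.0], [643.0, 44.0], [595.0, 179.0]]
white 174 [523.  66. 219.]
mat 2464 ((421.19122314453125, 345.3660583496094), (118.2959213256836, 120.84695434570312), 23.72246742248535) 3.2782809966047353
```

View pics/w4.png

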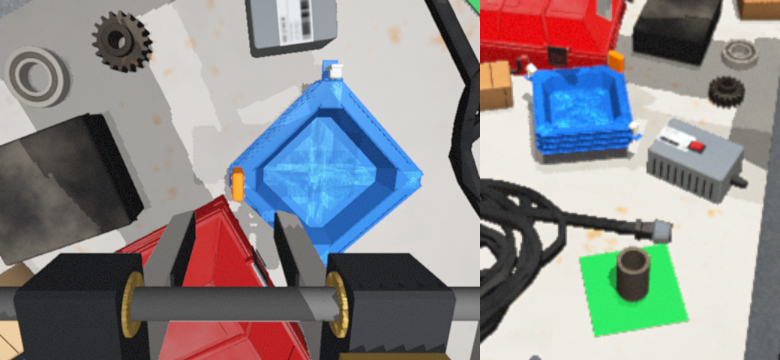

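The wrist half of the picture shows the tab at (237,184) between the fingers' lines and an empty tray. The side half shows the bush upright at (633,272), well inside the green mat. I'll descend on the tab.

{"op": "servo_tool", "data": {
  "motion": [
    [[0.001, 0, -0.05, 0, 0, 0, 0.5], [0.001, 0, -0.12, 0, 0, 0, 0.5], [0.001, 0, -0.18, 0, 0, 0, 0.5], [0.001, 0, -0.21, 0, 0, 0, 0.5], [0.001, 0, -0.22, 0, 0, 0, 0.5], [0.001, 0, -0.22, 0, 0, 0, 0.5]]
  ]
}}

```text
clock: 9.05
eef_pos: [517.8, 11.5, 74.4]
eef_rot: [-3.141, -0.001, 2.703]
wrist_force: [-0.8, 0.4, 0.2]
finger_gap: 47.1
finger_force: 0.0
```

{"op": "servo_tool", "data": {
  "motion": [
    [[0, 0, 0, 0, 0, 0, 0.8], [0, 0, 0, 0, 0, 0, 0.95], [0, 0, 0, 0, 0, 0, 1], [0, 0, 0, 0, 0, 0, 1], [0, 0, 0, 0, 0, 0, 1], [0, 0, 0, 0, 0, 0, 1]]
  ],
  "newtons": 10
}}

```text
clock: 9.65
eef_pos: [518.2, 10.6, 74.8]
eef_rot: [3.141, 0.0, 2.702]
wrist_force: [-1.0, 0.1, 2.4]
finger_gap: 9.7
finger_force: 10.0
```

{"op": "servo_tool", "data": {
  "motion": [
    [[0, 0, 0, 0, 0, 0, 1], [0, 0, 0, 0, 0, 0, 1], [0, 0, 0, 0, 0, 0, 1]]
  ],
  "newtons": 55
}}

```text
clock: 9.95
eef_pos: [518.2, 10.6, 74.8]
eef_rot: [3.141, 0.0, 2.702]
wrist_force: [-0.8, -0.4, 4.8]
finger_gap: 9.5
finger_force: 55.0
```

```bash
cat > peel.py <<'E'
import numpy as np,sys
from scipy.spatial.transform import Rotation as R
C=np.array([554.3,86.7]);d=np.array([518.2,11.2])-C;d/=np.linalg.norm(d)
hinge=np.r_[C-86*d,58.];tcp=np.array([float(x) for x in sys.argv[1:4]])
ax=np.cross(d.tolist()+[0],[0,0,1]);  # rotation raising the tab
for a in (1,2,3,4,5,6,7,8,9,10):
    r=R.from_rotvec(ax*np.radians(a));s=r.apply(tcp-hinge)+hinge-tcp
    print(a,np.round(s/500,4),np.round(ax*np.radians(a)/np.pi,5),s.round(1))
E
python3 peel.py 518 11.3 74.5
python3 -c "
from h import *
s=manip.read_state();print(s['wrist_force'],s['moment'])"
```

```text
1 [0.0003 0.0006 0.0059] [-0.00501  0.0024   0.     ] [0.1 0.3 3. ]
2 [0.0006 0.0012 0.0118] [-0.01002  0.00479  0.     ] [0.3 0.6 5.9]
3 [0.0009 0.002  0.0177] [-0.01504  0.00719  0.     ] [0.5 1.  8.9]
4 [0.0013 0.0028 0.0236] [-0.02005  0.00959  0.     ] [ 0.7  1.4 11.8]
5 [0.0018 0.0038 0.0295] [-0.02506  0.01198  0.     ] [ 0.9  1.9 14.7]
6 [0.0023 0.0048 0.0353] [-0.03007  0.01438  0.     ] [ 1.1  2.4 17.6]
7 [0.0028 0.0059 0.0411] [-0.03508  0.01678  0.     ] [ 1.4  3.  20.6]
8 [0.0034 0.0071 0.0469] [-0.0401   0.01917  0.     ] [ 1.7  3.6 23.5]
9 [0.004  0.0084 0.0527] [-0.04511  0.02157  0.     ] [ 2.   4.2 26.3]
10 [0.0047 0.0098 0.0584] [-0.05012  0.02397  0.     ] [ 2.3  4.9 29.2]
[-0.75641128 -0.42876619  4.79054002] [ 0.00429132  0.05211508 -0.02510948]
```

{"op": "servo_tool", "data": {
  "motion": [
    [[0.0002, 0.0003, 0.003, -0.0025, 0.0012, 0, 1], [0.0003, 0.0006, 0.0059, -0.005, 0.0024, 0, 1], [0.0005, 0.0009, 0.0088, -0.0075, 0.0036, 0, 1], [0.0006, 0.0012, 0.0118, -0.01, 0.0048, 0, 1], [0.0008, 0.0016, 0.0148, -0.0125, 0.006, 0, 1], [0.0009, 0.002, 0.0177, -0.015, 0.0072, 0, 1], [0.0009, 0.002, 0.0177, -0.015, 0.0072, 0, 1]]
  ]
}}

```text
clock: 10.65
eef_pos: [518.7, 11.8, 83.7]
eef_rot: [-3.089, -0.0, 2.703]
wrist_force: [0.2, 1.1, 0.5]
finger_gap: 9.8
finger_force: 55.0
```

{"op": "servo_tool", "data": {
  "motion": [
    [[0.0002, 0.0004, 0.003, -0.0025, 0.0012, 0, 1], [0.0004, 0.0008, 0.0059, -0.005, 0.0024, 0, 1], [0.0006, 0.0013, 0.0088, -0.0075, 0.0036, 0, 1]]
  ]
}}

```text
clock: 10.95
eef_pos: [518.9, 12.3, 88.0]
eef_rot: [-3.063, -0.001, 2.702]
wrist_force: [0.6, -0.1, 0.1]
finger_gap: 9.7
finger_force: 55.0
```

{"op": "servo_tool", "data": {
  "motion": [
    [[0.0003, 0.0005, 0.003, -0.0025, 0.0012, 0, 1], [0.0005, 0.001, 0.0059, -0.005, 0.0024, 0, 1], [0.0008, 0.0015, 0.0088, -0.0075, 0.0036, 0, 1], [0.0011, 0.0021, 0.0117, -0.01, 0.0048, 0, 1], [0.0011, 0.0021, 0.0117, -0.01, 0.0048, 0, 1]]
  ]
}}

```text
clock: 11.45
eef_pos: [519.5, 13.4, 93.8]
eef_rot: [-3.028, -0.001, 2.702]
wrist_force: [-0.3, -1.2, -0.9]
finger_gap: 9.6
finger_force: 55.0
```

```bash
python3 - <<'E'
from h import *
c=cam('wrist');d=cam('side');W=cloud(c);np.savez('w5.npz',W=W,F=c['frame']);np.savez('s5.npz',W=cloud(d),F=d['frame'])
save('w5.png',np.hstack([cv2.resize(c['frame'],(480,360)),cv2.resize(d['frame'][200:300,265:355],(320,360),interpolation=cv2.INTER_CUBIC)]))
s=manip.read_state();print(s['wrist_force'],s['moment'])
E
```

```text
[ 0.68650222 -0.06076926 -0.0870099 ] [ 0.13156065 -0.25985728 -0.0849423 ]
```

View pics/w5.png

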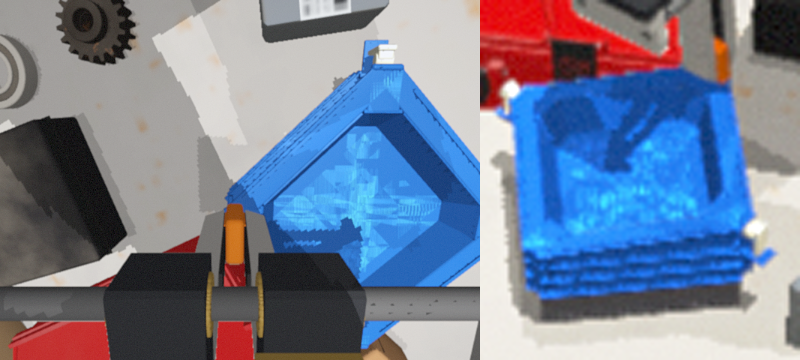

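The tab at (235,235) is clamped between the fingers and its corner is visibly raised; the catches at (387,54) in the wrist half and (757,232) in the side half seem to stand free. I'll check the tilt with a plane fit.

```bash
cat > tilt.py <<'E'
import sys
from h import *
def tilt(f,C=(554,87),z0=47):
    d=np.load(f);W,F=d['W'],d['F'];H=cv2.cvtColor(F,cv2.COLOR_RGB2HSV).astype(int);h,s=H[...,0],H[...,1]
    e=np.array([-.43,-.903])
    m=(np.hypot(W[...,0]-C[0],W[...,1]-C[1])<38)&(h>95)&(h<118)&(s>100);P=W[m]
    for _ in range(4):
        A=np.c_[P[:,:2]-C,np.ones(len(P))];k=np.linalg.lstsq(A,P[:,2],rcond=None)[0];r=P[:,2]-A@k;P=P[abs(r)<2.5*r.std()+.1]
    g=k[:2];print(f,len(P),'slope along tab dir deg',np.degrees(np.arctan(g@e)),'across',np.degrees(np.arctan(g@[-e[1],e[0]])),'floor z at C',k[2],r.std())
for f in sys.argv[1:]: tilt(f)
E
python3 tilt.py w4.npz w5.npz s4.npz s5.npz
```

```text
w4.npz 7414 slope along tab dir deg -0.061444419362463656 across 0.08700811653230375 floor z at C 48.99614695966849 0.6634489914399342
w5.npz 15980 slope along tab dir deg 6.448513603254401 across 0.06484275461870313 floor z at C 58.53926287692325 0.6016641803441118
s4.npz 586 slope along tab dir deg -0.5823905528397176 across -0.1722784697667208 floor z at C 47.29629496603799 1.7282213219201152
s5.npz 668 slope along tab dir deg 6.533235469637257 across 0.13261039880352887 floor z at C 56.83298363723176 1.744090655545224
```

Measured tilt is 6.5° with no sideways slope, so the side corners have risen about 10 mm and both catches are free. I'll lift straight up first, then level.

{"op": "servo_tool", "data": {
  "motion": [
    [[0, 0, 0.005, 0, 0, 0, 1], [0, 0, 0.012, 0, 0, 0, 1], [0, 0, 0.022, 0, 0, 0, 1], [0, 0, 0.035, 0, 0, 0, 1], [0, 0, 0.05, 0, 0, 0, 1], [0, 0, 0.07, 0, 0, 0, 1], [0, 0, 0.09, 0, 0, 0, 1], [0, 0, 0.11, 0, 0, 0, 1], [0, 0, 0.13, 0, 0, 0, 1], [0, 0, 0.14, 0, 0, 0, 1]]
  ]
}}

```text
clock: 12.55
eef_pos: [519.7, 13.3, 164.9]
eef_rot: [-3.029, 0.0, 2.702]
wrist_force: [0.5, -0.3, -1.4]
finger_gap: 9.5
finger_force: 55.0
```

{"op": "servo_tool", "data": {
  "motion": [
    [[0, 0, 0.015, 0.003, -0.0014, 0, 1], [0, 0, 0.03, 0.008, -0.0038, 0, 1], [0, 0, 0.05, 0.013, -0.0062, 0, 1], [0, 0, 0.07, 0.018, -0.0086, 0, 1], [0, 0, 0.09, 0.023, -0.011, 0, 1], [0, 0, 0.11, 0.028, -0.0134, 0, 1], [0, 0, 0.12, 0.0315, -0.0151, 0, 1], [0, 0, 0.128, 0.0325, -0.0156, 0, 1], [0, 0, 0.128, 0.0325, -0.0156, 0, 1], [0, 0, 0.128, 0.0325, -0.0156, 0, 1]]
  ]
}}

```text
clock: 13.55
eef_pos: [519.3, 13.4, 227.3]
eef_rot: [-3.141, -0.0, 2.702]
wrist_force: [0.5, -0.1, -1.1]
finger_gap: 9.8
finger_force: 55.0
```

```bash
python3 - <<'E'
from h import *
c=cam('wrist');d=cam('side');t=cam('top')
for n,q in(('w6',c),('s6',d),('t6',t)):np.savez(n+'.npz',W=cloud(q),F=q['frame'])
save('w6.png',np.hstack([cv2.resize(c['frame'],(400,300)),cv2.resize(d['frame'][150:420,220:460],(267,300))]))
s=manip.read_state();print(s['wrist_force'],s['moment'],s['eef_pos'],s['eef_rot'])
E
python3 tilt.py w6.npz s6.npz t6.npz
```

```text
[ 1.18487216  0.43350874 -0.92029742] [-0.06518523 -0.15009588 -0.05823397] [519.29482424  13.43771504 227.2534586 ] [-3.14120472e+00 -6.96965138e-04  2.70238777e+00]
w6.npz 15764 slope along tab dir deg 0.03445851274138471 across 0.05360465542716667 floor z at C 201.37354470383053 0.5981152657143602
s6.npz 1246 slope along tab dir deg 2.9070767833575415 across 3.6285606051899584 floor z at C 118.53630058211085 82.11284603116746
t6.npz 373 slope along tab dir deg 0.11056731517201218 across -0.2458661349815532 floor z at C 200.99325284372674 1.7806696033284501
```

View pics/w6.png

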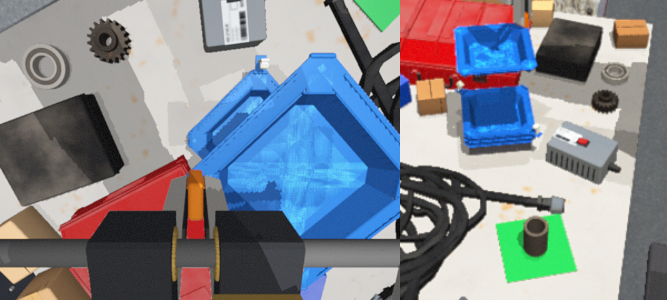

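The tray is level (0.05°) and held by the tab with its floor at about z 200. The lower stack is in place with its catches, and the bush is upright at (536,237) on the mat. I'll let it settle and hand in.

{"op": "servo_tool", "data": {
  "motion": [
    [[0, 0, 0, 0, 0, 0, 1], [0, 0, 0, 0, 0, 0, 1], [0, 0, 0, 0, 0, 0, 1], [0, 0, 0, 0, 0, 0, 1], [0, 0, 0, 0, 0, 0, 1]]
  ]
}}

```text
clock: 14.2
eef_pos: [519.4, 13.3, 227.6]
eef_rot: [-3.142, -0.0, 2.702]
wrist_force: [-0.8, -0.8, -1.0]
finger_gap: 9.5
finger_force: 55.0
```

```bash
python3 -c "
from cell import manip
print(manip.sign_off())"
```

```text
the job is handed in; nothing more can be done
None
```

The job is handed in at 14.2 s: the bush stands upright well inside the green mat, and the top tray was peeled by its tab until the catches let go, then lifted and held level about 20 cm above the table; no verdict came back.

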